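Open the abrasives case by its hidden catch

TASK

Open the blue abrasives case: its sprung lid is held by a catch that lies down in a notch in the black ledge along the case's far edge, out of sight from the robot's side and set at a different place along the ledge each time. Feel along the ledge with a fingertip until it finds the notch, press the catch down inside it until the lid springs up by itself, then take the hand away so that the lid stays open. Do not force the case, do not pick anything up, and leave the things standing round it where they are.

Things in the scene. Friction and masses are not known exactly. Their poses are not given: they have to be found in the camera images.
- case: Blue low case, 400 mm long (y), 208 mm deep (x), 66 mm high, screwed to the table; origin at the centre of its underside, +x to its far long edge, away from the robot. Window lid over x -100 to +66, its top at z 66 mm. Behind it, y -82 to +82, is a hand recess open upward and to +x, between 66 mm high corner housings, with the black ledge in it.
- lid (a joint): Lid angle in rad: 0 shut, 0.5 fully open. Hinged on the case's near long edge; a spring lifts it to 0.5 in about a second once the catch lets go, the far edge rising about 80 mm, and holds it there.
- lid_far_edge (a point): Middle of the lid's far top edge, beside the ledge; at the case's x 66, y 0, z 66 mm while shut.
- catch (a joint): Angle of the paddle in rad: 0 at rest, 0.34 at its stop. Pressed on its outer part it tips down about an axle along y at the case's x 61, z 37 mm: about 2.5 N starts it; 7 N at x 88 brings it to its stop, 9 mm down there. The lid lets go at about 0.16 (4 to 5 mm down). It springs back up. Press near the notch's middle: near its ends a broad finger would rest on the ledge.
- block: Loose hand sanding block, dark grey base with yellow grip, 118x70x38 mm, beyond the case; origin at the centre of its underside. Leave it.
- tape: Loose roll of cream masking tape lying flat, 100 mm across, 24 mm high, beyond the case; origin at the centre of its underside. Leave it.
- jar: Loose clear jar of washers with black lid, 62 mm across, 84 mm high, to the right of the case; origin at the centre of its underside. Leave it.
- tin: Loose flat tin with dark red lid, 67x95x28 mm, to the left of the case; origin at the centre of its underside. Leave it.
- ledge_middle (a point): Middle of the ledge's top (case x 85, y 0, z 44 mm). Black plastic, 40 mm deep (case x 65 to 105), 164 mm long. It has one notch, 50 mm long in y, open to +x, its middle anywhere from y -55 to +55 mm; no pose here tells where. In it the catch's black ribbed paddle (46 mm long, x 63 to 103) lies with its top at z 39, 5 mm below the ledge.

How it is judged (in metres and radians):
On the way:
1. the catch in the notch is pressed down (value of joint catch above 0.12 rad), for 0.02 s.
At the end, for the whole second after the job is handed in: The lid stands open by more than 0.4 rad, the catch has sprung back up (below 0.05 rad), and the sanding block, tape, jar and tin are within 20 mm of where they stood (value of joint lid above 0.4 rad and value of joint catch below 0.05 rad and distance of each of block, tape, jar, tin from where it was at the start of the episode below 0.02 m); the robot touches nothing.
It fails at once if the case or its lid is pushed by the fingers with more than 40 N (contact force between the fingers and case above 40 N).
It fails at once if one of the loose things round the case is moved by more than 20 mm or picked up (distance of any of block, tape, jar, tin from where it was at the start of the episode above 0.02 m).
It also fails if it takes over 54 s, if anything falls off the work surface, if the arm or the gripper's body presses on something with over 40 N, if the wrist force passes 120 N, or if a joint passes its speed limit or range.

ROBOT

A 7-joint arm with a two-finger parallel gripper is mounted at the origin on the work surface; the furniture and walls round the work are solid. World frame = base frame: x ahead of the robot, y to its left, z up, the work surface at z = 0. Lengths are in m, angles in degrees, forces in N, time in s.
With the tool pointing down it reaches from about 0.425 to 0.875 m from the base axis. Payload 4.7 kg.
Tool frame: the origin (TCP) lies on the centre line of the jaws, within the pads' length; the fingertips stand 19 mm ahead of it and the grasp point (between the pads) is the TCP; z points along the fingers, y is the direction in which the jaws open and shut (so a half turn about z gives the same grasp; the last joint's range is limited). The gripper opens to 85 mm and grips with 20 to 120 N. Pads are 22 mm wide; open, the fingers measure 114 mm over their backs; the gripper's body (76 mm by 85 mm) begins 54 mm behind the grasp point. The pads swing forward as they close: fully open they stand 13 mm farther back than shut.
Start: joints at [74.49, 18.392, -4.016, 83.108, 1.295, 78.541, -3.26], TCP at [0.183, -0.624, 0.25] pointing down, gripper open.
Joint ranges: [-163.93, 163.93], [-17.29, 119.83], [-79.2, 71.16], [3.27, 140.29], [-89.18, 269.18], [5.43, 117.66], [-154.24, 154.24]. Speed limits (degrees/s): [147.25, 147.25, 180, 180, 180, 180, 180].

INTERFACE

Orientations are given as a 3x3 rotation matrix whose columns are the frame's x, y, z axes.
In Python, from rig import readout, eyes, ticket, finder gives the robot as it stands. The module is installed in compiled form; this text tells all that it offers.
- The arm moves only by the tool servo_tool, never from a script. Its argument "series" is a list of rows, each a list of 3 entries, a list of its own where there are three numbers: the opening, from -1 (shut) to 1 (fully open), then the shift along the world's x, y, z in m, then the turn, a rotation vector about the world's x, y, z in degrees. A call has 1 to 8 rows; each row is the pose to reach, as a shift and turn from the pose commanded when the call began; what a row does not reach only later rows make up. A row lasts 1/10 s, in which the tool goes at most 50 mm and 8.59 degrees, less where a joint would pass 70% of its speed; a pose out of reach is approached as far as the arm can. A call with a gripper value outside its range is refused whole. The fingers move at their own pace and stop on an object; the grip force is fixed at half the most. Time passes only in rows, so rows that repeat a pose let the fingers close. It gives the time, the measured TCP pose, the force and the opening at its end, in the units of the state.
- readout.sense(): the state, without advancing time (a new reading comes with each control period).
- eyes.get_image(name): name is "scene" or "top" or "wrist"; returns the picture (400x640x3 uint8, red, green, blue); there is no depth.
- eyes.get_calibration(name): a dict with "mtx" (3x3 intrinsics, pixels), "k1" (the pictures are not rectified: a ray, as slopes to the right and down, at radius r is drawn at 1 + k1 r^2 times it, then the intrinsics apply), "position" and "orientation" of the camera in the world. Camera axes: x right, y down, z forward; pixel columns grow to the right and rows downward; lengths in m; the calibration is good to about 2 mm. A picture is of the moment at which its call begins: read the wrist's pose just before it. get_calibration takes no time and is no camera call; for the wrist camera it gives the pose at the moment of the call.
- ticket.hand_in(): hands the job in, once; it reports no verdict.
Trained networks look in the newest picture that a camera, given by its name, has taken for a name from the list of things; names that differ only in an ending like _2 or _b are one class to them, and where a whole thing is asked for, a point or a joint stands for the part that bears it (a point fixed in the world has none). Each returns a list of dicts, best first, with "score" (0 to 1); they miss things now and then, are a little off and sometimes report something else, mostly with a low value. They report only what shows in the picture. A call takes as long as a camera call.
- finder.masks_of(camera, name): "pixels" (400x640 bool, what is visible of it).
- finder.landmark_of(camera, name): "xyz" ([x, y, z] in m, in world coordinates, good to about 4 mm: a listed point, or the origin of a listed thing).
The state is a dict: "time": time; "joint_pos": joint angles; "joint_velocities": joint speeds; "tau": joint torques, N m; "eef_pos": TCP position; "orientation": TCP orientation; "contact_force": force on the tool from outside, world axes, zero at the start; "wrist_torque": the same for the moment, N m; "grip_width": finger opening in m.
Only numpy, scipy, OpenCV 4.12 (cv2) and the standard library are available. Lean on these libraries where they do the work, as an engineer would, in place of code of your own. Each camera call takes 0.05 s, during which the arm holds its last target. There are 200 camera calls.

## Working session

There is one attempt and no reset: what is moved stays moved. The work goes in short steps, Python scripts to look and compute and a tool call to move; the robot and the scene stay as the last step left them, time stands still between calls to the robot, and variables do not carry over. Pictures are saved under pics/ and viewed, about 8 in all and at most 12, crops included, and the job is handed in when it is done.

Besides the shell and the picture viewer there is one more tool, called as name([rows], argument=value, ...), one row to a line, values as JSON. servo_tool: Moves the arm, as the interface text tells. Its arguments: {"type":"object","properties":{"series":{"type":"array","items":{"type":"array"}}},"required":["series"]}

```bash
mkdir -p pics; cat > h.py <<'E'
import numpy as np, cv2
from rig import readout, eyes, ticket, finder
def save(n,f):
    im=eyes.get_image(n); cv2.imwrite('pics/'+f,im[:,:,::-1]); return im
E
python3 - <<'E'
from h import *
s=readout.sense(); print(s['time'],s['eef_pos'],s['orientation'],s['grip_width'],s['contact_force'])
a=save('scene','s0.png'); b=save('top','t0.png')
cv2.imwrite('pics/a.png',cv2.resize(np.vstack([a,b])[:,:,::-1],(480,600)))
for c in ['scene','top']:
    k=eyes.get_calibration(c); print(c,np.round(k['position'],3))
    for n in ['case','lid_far_edge','ledge_middle','block','tape','jar','tin']:
        print(n,[(np.round(d['xyz'],3),round(d['score'],2)) for d in finder.landmark_of(c,n)[:2]])
print(readout.sense()['time'])
E
```

```text
0.0 [ 0.18244866 -0.62334011  0.24921679] [[ 9.59697068e-01  2.81035822e-01 -6.35683436e-04]
 [ 2.81036523e-01 -9.59695371e-01  1.80759398e-03]
 [-1.02063790e-04 -1.91339291e-03 -9.99998164e-01]] 0.08533156379836122 [0.82939272 0.2331804  0.23914019]
scene [-0.149  0.522  0.926]
case [(array([0.475, 0.072, 0.001]), 0.75)]
lid_far_edge [(array([0.537, 0.078, 0.063]), 0.86)]
ledge_middle [(array([0.557, 0.073, 0.041]), 0.78)]
block [(array([0.69 , 0.24 , 0.002]), 0.77)]
tape [(array([ 0.681, -0.06 ,  0.   ]), 0.83), (array([ 0.471,  0.074, -0.001]), 0.6)]
jar []
tin [(array([ 0.457,  0.388, -0.002]), 0.9)]
top [0.324 0.044 1.297]
case [(array([0.469, 0.075, 0.001]), 0.75)]
lid_far_edge [(array([0.538, 0.076, 0.063]), 0.88)]
ledge_middle [(array([0.558, 0.078, 0.037]), 0.65)]
block [(array([ 0.688,  0.236, -0.002]), 0.66)]
tape [(array([ 0.682, -0.062,  0.002]), 0.61)]
jar [(array([ 0.519, -0.204, -0.001]), 0.94)]
tin [(array([ 0.455,  0.387, -0.   ]), 0.96), (array([0.467, 0.074, 0.   ]), 0.34)]
0.8
```

View pics/a.png

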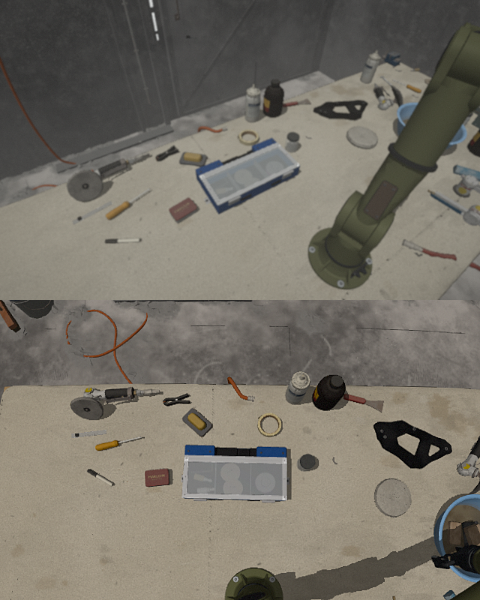

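The view shows the robot-side lid nearest and the black ledge between the blue housings at the far edge. The case's yaw looks close to 0, and the block and tape stand beyond it. Next I'll measure the yaw and crop the ledge.

```bash
python3 - <<'E'
from h import *
b=cv2.imread('pics/t0.png'); k=eyes.get_calibration('top'); print(k['k1'])
m=finder.masks_of('top','case')[0]['pixels'].astype(np.uint8)
R=np.array(k['orientation']);P=np.array(k['position'])
def ray(px,z):
    uv=cv2.undistortPoints(np.float32(px).reshape(-1,1,2),np.array(k['mtx']),np.array([k['k1'],0,0,0.])).reshape(-1,2)
    d=np.c_[uv,np.ones(len(uv))]@R.T
    return P+d*((z-P[2])/d[:,2])[:,None]
box=cv2.boxPoints(cv2.minAreaRect(cv2.findNonZero(m)))
w=ray(box,.066); print(np.round(w,3)); e=w-np.roll(w,-1,0); print(np.degrees(np.arctan2(e[:,1],e[:,0])))
H=500;c=ray([[0,0]],.04)
# crop around ledge
pts=np.float32([[u,v] for u in range(640) for v in range(400)]);q=ray(pts,.044)
s=pts[(abs(q[:,0]-.557)<.06)&(abs(q[:,1]-.076)<.12)]
x0,y0=s.min(0).astype(int);x1,y1=s.max(0).astype(int);print(x0,x1,y0,y1)
cr=cv2.resize(b[y0:y1,x0:x1],None,fx=8,fy=8,interpolation=3)
cv2.imwrite('pics/c1.png',np.clip(cr.astype(float)*2.5,0,255).astype(np.uint8)[:600,:800])
E
```

```text
-0.08988051146191425
[[ 0.363  0.28   0.066]
 [ 0.58   0.285  0.066]
 [ 0.574 -0.139  0.066]
 [ 0.358 -0.131  0.066]]
[-178.77721462   89.18432568   -2.32005328  -90.76352234]
273 353 183 223
```

servo_tool([
  [-1,[0.05,0.02,0],[0,0,0]],
  [-1,[0.1,0.05,0],[0,0,0]],
  [-1,[0.15,0.08,0],[0,0,0]],
  [-1,[0.2,0.11,0],[0,0,0]],
  [-1,[0.24,0.15,0],[0,0,0]],
  [-1,[0.27,0.19,0],[0,0,0]],
  [-1,[0.3,0.23,0],[0,0,0]],
  [-1,[0.32,0.27,0],[0,0,0]],
])

```text
time: 1.65
eef_pos: [0.4891, -0.3763, 0.2503]
orientation: [[0.96, 0.281, 0.001], [0.281, -0.96, -0.0], [0.0, 0.0, -1.0]]
contact_force: [0.9, -0.1, 0.3]
grip_width: -0.0001
```

View pics/c1.png

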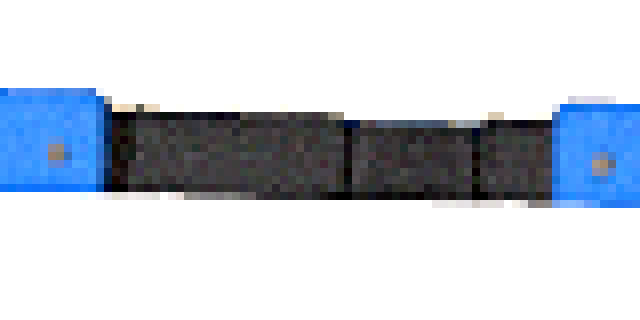

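The crop shows the notch clearly: pixel columns 316–333 of the ledge's 286–342. That puts its middle about 31 mm toward -y (world y about 0.045), with the case yaw about -1°. I'll go above it with the hand leaning outward, clear of the lid.

servo_tool([
  [-1,[0.01,0.05,0],[-0.4,2.5,-2.1]],
  [-1,[0.02,0.1,0],[-0.8,5,-4.3]],
  [-1,[0.03,0.15,0],[-1.1,7.5,-6.4]],
  [-1,[0.035,0.2,0],[-1.5,10,-8.6]],
  [-1,[0.04,0.25,0],[-1.9,12.4,-10.7]],
  [-1,[0.05,0.3,-0.02],[-2.3,15,-12.8]],
  [-1,[0.06,0.34,-0.04],[-2.6,17.5,-15]],
  [-1,[0.062,0.38,-0.06],[-3,19.9,-17.1]],
])

```text
time: 2.45
eef_pos: [0.5506, 0.004, 0.19]
orientation: [[0.939, -0.017, -0.342], [-0.018, -1.0, 0.0], [-0.342, 0.006, -0.94]]
contact_force: [-0.0, -1.0, 0.0]
grip_width: -0.0002
```

servo_tool([
  [-1,[0,0.018,-0.02],[0,0,0]],
  [-1,[0,0.018,-0.04],[0,0,0]],
  [-1,[0,0.018,-0.05],[0,0,0]],
  [-1,[0,0.018,-0.05],[0,0,0]],
  [-1,[0,0.018,-0.05],[0,0,0]],
])

```text
time: 2.95
eef_pos: [0.55, 0.0191, 0.1411]
orientation: [[0.939, -0.017, -0.342], [-0.018, -1.0, 0.001], [-0.342, 0.006, -0.94]]
contact_force: [-0.6, -0.2, 0.5]
grip_width: 0.0
```

```bash
python3 - <<'E'
from h import *
s=readout.sense(); print(s['time'],s['eef_pos'],s['contact_force'])
a=save('wrist','w0.png');b=save('scene','s1.png')
for c in ['wrist','scene','top']:
  for n in ['ledge_middle','lid_far_edge']:
    print(c,n,[(np.round(d['xyz'],3),round(d['score'],2)) for d in finder.landmark_of(c,n)[:1]])
cv2.imwrite('pics/ws.png',np.vstack([a[:,:,::-1],b[100:300,:,::-1]]))
E
```

```text
2.95 [0.54998199 0.01913558 0.14105716] [-0.6492859  -0.17251011  0.4722442 ]
wrist ledge_middle []
wrist lid_far_edge [(array([0.537, 0.081, 0.068]), 0.58)]
scene ledge_middle [(array([0.56 , 0.077, 0.041]), 0.97)]
scene lid_far_edge [(array([0.537, 0.075, 0.064]), 0.81)]
top ledge_middle [(array([0.558, 0.078, 0.037]), 0.65)]
top lid_far_edge [(array([0.538, 0.076, 0.063]), 0.88)]
```

View pics/ws.png

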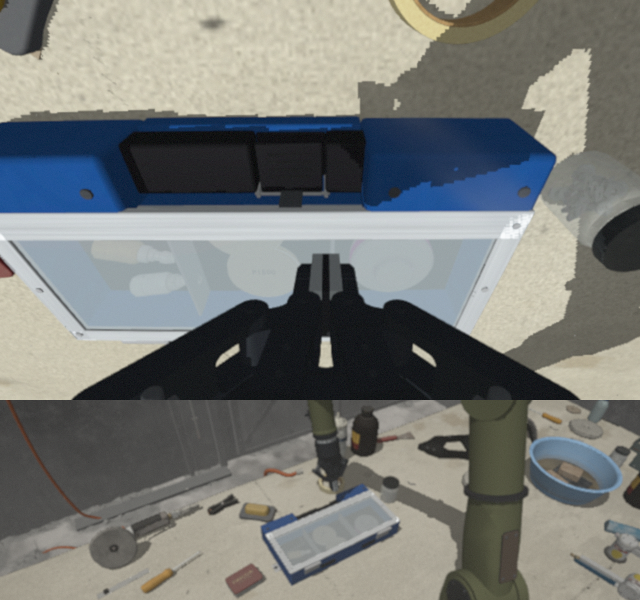

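The wrist view shows the notch at columns 258–326, row about 165, with the catch paddle and its hinge in it. I'll project it to world coordinates.

```bash
python3 - <<'E'
from h import *
k=eyes.get_calibration('wrist');R=np.array(k['orientation']);P=np.array(k['position'])
def ray(px,z):
    uv=cv2.undistortPoints(np.float32(px).reshape(-1,1,2),np.array(k['mtx']),np.array([k['k1'],0,0,0.])).reshape(-1,2)
    d=np.c_[uv,np.ones(len(uv))]@R.T
    return P+d*((z-P[2])/d[:,2])[:,None]
print(P);print('notch L/R edges, ledge L, front corners of ledge',ray([[255,165],[325,165],[255,137],[325,137],[255,190],[125,150],[362,150]],.044).round(4))
print('lid far edge z66',ray([[240,212],[60,212]],.066).round(4))
print(readout.sense()['eef_pos'])
E
```

```text
[0.66387229 0.01882913 0.23060482]
notch L/R edges, ledge L, front corners of ledge [[ 0.5601  0.0678  0.044 ]
 [ 0.5591  0.0197  0.044 ]
 [ 0.5806  0.0646  0.044 ]
 [ 0.5797  0.0194  0.044 ]
 [ 0.5395  0.071   0.044 ]
 [ 0.5735  0.1534  0.044 ]
 [ 0.57   -0.005   0.044 ]]
lid far edge z66 [[0.5365 0.0777 0.066 ]
 [0.539  0.2026 0.066 ]]
[0.54978178 0.01992869 0.1407682 ]
```

servo_tool([
  [-1,[0.012,0.023,0],[0,0,0]],
  [-1,[0.012,0.023,-0.02],[0,0,0]],
  [-1,[0.012,0.023,-0.04],[0,0,0]],
  [-1,[0.012,0.023,-0.055],[0,0,0]],
  [-1,[0.012,0.023,-0.065],[0,0,0]],
  [-1,[0.012,0.023,-0.068],[0,0,0]],
  [-1,[0.012,0.023,-0.068],[0,0,0]],
])

```text
time: 4.05
eef_pos: [0.5615, 0.043, 0.0723]
orientation: [[0.939, -0.016, -0.343], [-0.017, -1.0, 0.0], [-0.343, 0.005, -0.939]]
contact_force: [-0.3, -0.1, 0.9]
grip_width: -0.0003
```

servo_tool([
  [-1,[0,0,-0.002],[0,0,0]],
  [-1,[0,0,-0.004],[0,0,0]],
  [-1,[0,0,-0.006],[0,0,0]],
  [-1,[0,0,-0.006],[0,0,0]],
  [-1,[0,0,-0.006],[0,0,0]],
])

```text
time: 4.55
eef_pos: [0.5616, 0.0431, 0.0664]
orientation: [[0.939, -0.016, -0.343], [-0.017, -1.0, 0.0], [-0.343, 0.005, -0.939]]
contact_force: [-0.0, 0.4, 0.5]
grip_width: 0.0002
```

servo_tool([
  [-1,[0,0,-0.002],[0,0,0]],
  [-1,[0,0,-0.003],[0,0,0]],
  [-1,[0,0,-0.004],[0,0,0]],
  [-1,[0,0,-0.004],[0,0,0]],
])

```text
time: 4.95
eef_pos: [0.5614, 0.0431, 0.0621]
orientation: [[0.939, -0.016, -0.343], [-0.017, -1.0, 0.0], [-0.343, 0.005, -0.939]]
contact_force: [-0.1, 0.4, -0.4]
grip_width: 0.0001
```

servo_tool([
  [-1,[0,0,-0.001],[0,0,0]],
  [-1,[0,0,-0.002],[0,0,0]],
  [-1,[0,0,-0.003],[0,0,0]],
  [-1,[0,0,-0.003],[0,0,0]],
])

```text
time: 5.35
eef_pos: [0.5617, 0.0431, 0.0595]
orientation: [[0.939, -0.016, -0.343], [-0.017, -1.0, 0.0], [-0.343, 0.005, -0.939]]
contact_force: [0.3, -0.4, 2.7]
grip_width: 0.0002
```

The tip is below the ledge top and meets about 2.7 N, so it is on the paddle. Pressing on.

servo_tool([
  [-1,[0,0,-0.001],[0,0,0]],
  [-1,[0,0,-0.002],[0,0,0]],
  [-1,[0,0,-0.003],[0,0,0]],
  [-1,[0,0,-0.004],[0,0,0]],
  [-1,[0,0,-0.004],[0,0,0]],
])

```text
time: 5.85
eef_pos: [0.5616, 0.0431, 0.0551]
orientation: [[0.939, -0.016, -0.343], [-0.017, -1.0, 0.0], [-0.343, 0.005, -0.939]]
contact_force: [0.3, -0.6, 3.1]
grip_width: 0.0002
```

servo_tool([
  [-1,[0,0,-0.001],[0,0,0]],
  [-1,[0,0,-0.002],[0,0,0]],
  [-1,[0,0,-0.002],[0,0,0]],
  [-1,[0,0,-0.002],[0,0,0]],
])

```text
time: 6.25
eef_pos: [0.5615, 0.0431, 0.0534]
orientation: [[0.939, -0.016, -0.343], [-0.017, -1.0, 0.0], [-0.343, 0.005, -0.939]]
contact_force: [-1.0, -0.2, 3.5]
grip_width: 0.0001
```

```bash
python3 - <<'E'
from h import *
for n in ['scene','top']:
  eyes.get_image(n); print([(np.round(d['xyz'],3),round(d['score'],2)) for d in finder.landmark_of(n,'lid_far_edge')[:1]])
E
```

```text
[(array([0.528, 0.077, 0.113]), 0.57)]
[(array([0.527, 0.076, 0.118]), 0.56)]
```

The lid is rising (far edge z about 0.115). I'll hold briefly, then withdraw out and up along the tool's lean.

servo_tool([
  [-1,[0,0,0],[0,0,0]],
  [-1,[0,0,0],[0,0,0]],
  [-1,[0,0,0],[0,0,0]],
  [-1,[0,0,0],[0,0,0]],
  [-1,[0,0,0],[0,0,0]],
  [-1,[0.005,0,0.014],[0,0,0]],
  [-1,[0.015,0,0.04],[0,0,0]],
  [-1,[0.03,0,0.08],[0,0,0]],
])

```text
time: 7.25
eef_pos: [0.5907, 0.0427, 0.1325]
orientation: [[0.938, -0.016, -0.346], [-0.017, -1.0, -0.0], [-0.346, 0.006, -0.938]]
contact_force: [0.9, -0.2, 0.8]
grip_width: -0.0002
```

servo_tool([
  [-1,[0.015,0,0.04],[0,0,0]],
  [-1,[0.03,0,0.08],[0,0,0]],
  [-1,[0.045,0,0.12],[0,0,0]],
  [-1,[0.045,0,0.13],[0,0,0]],
  [-1,[0.045,0,0.13],[0,0,0]],
  [-1,[0.045,0,0.13],[0,0,0]],
])

```text
time: 7.85
eef_pos: [0.6362, 0.043, 0.2621]
orientation: [[0.939, -0.016, -0.344], [-0.017, -1.0, -0.0], [-0.344, 0.006, -0.939]]
contact_force: [-0.6, -0.4, -0.9]
grip_width: -0.0
```

```bash
python3 - <<'E'
from h import *
s=readout.sense();print(s['time'],s['eef_pos'],s['contact_force'])
im=[save(n,n+'9.png') for n in ['scene','top']]
for c in ['scene','top']:
  for n in ['lid_far_edge','block','tape','jar','tin']:
    print(c,n,[(np.round(d['xyz'],3),round(d['score'],2)) for d in finder.landmark_of(c,n)[:1]])
cv2.imwrite('pics/end.png',np.vstack([im[0][100:400,:,::-1],im[1][80:380,:,::-1]]))
E
```

```text
7.85 [0.63616555 0.04301263 0.26206759] [-0.6231645  -0.38480948 -0.85950705]
scene lid_far_edge [(array([0.517, 0.076, 0.144]), 0.8)]
scene block [(array([0.69 , 0.242, 0.002]), 0.95)]
scene tape [(array([ 0.681, -0.059, -0.002]), 0.67)]
scene jar [(array([ 0.516, -0.204, -0.002]), 0.83)]
scene tin [(array([0.456, 0.387, 0.002]), 0.61)]
top lid_far_edge [(array([0.517, 0.074, 0.138]), 0.98)]
top block [(array([ 0.687,  0.236, -0.001]), 0.9)]
top tape []
top jar [(array([ 0.52 , -0.205,  0.001]), 0.58)]
top tin [(array([0.458, 0.386, 0.001]), 0.8)]
```

View pics/end.png

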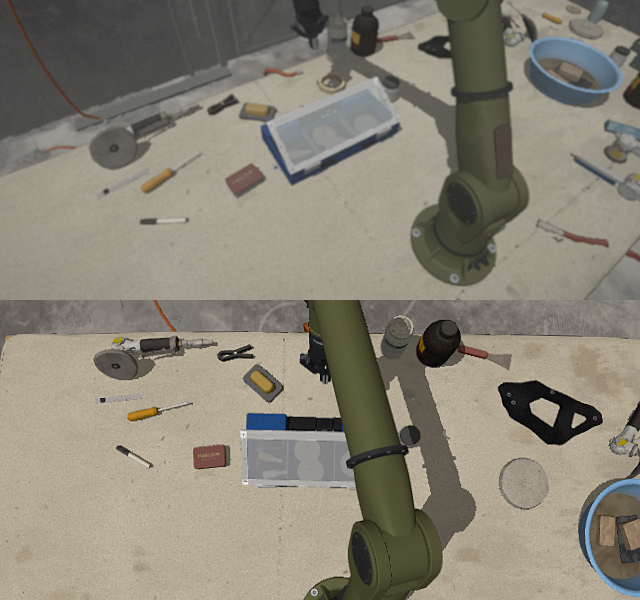

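The lid stands open in both views (far edge at z about 0.14), the loose things haven't moved, and the hand is clear. Handing in.

```bash
python3 -c "
from rig import ticket; print(ticket.hand_in())"
```

```text
the job is handed in; nothing more can be done
None
```

The lid is open and the job is handed in at about 8 s of the 54 s allowed.

- **Finding the notch:** I found it in the top and wrist pictures, with its middle at about y = 0.043 m in the world, 30 mm to the -y side of the ledge's middle. I did not slide a fingertip along the ledge as the task describes. Instead I lowered the closed fingertips slowly at that spot. They passed the ledge height (0.044 m) without contact and met the paddle at about z = 0.038 m with 2.7 N.
- **Opening:** I pressed about 6 mm further, and the force read at most 3.5 N. The lid began to rise, and I drew the hand out and upward.
- **Last checks:** The far edge of the lid stands at z of about 0.14 m, up from 0.064 m, which is close to the full 0.5 rad. The block, tape, jar and tin read within about 4 mm of where they stood. The force on the tool is about zero.
- **Not confirmed:** The top camera did not report the tape at the end, though the scene camera showed it unmoved. I did not look at the catch springing back up; nothing touches it now.

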